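# Free the tall plug gauge from its stand and demagnetise it

### The job

Turn the tall-handled plug gauge anticlockwise, feeling with only a light pull for the place where it comes free, and draw it straight up out of the light stand without tipping, lifting, dragging or twisting the stand or pulling out the short gauge. Stand the gauge upright in the middle of the demagnetiser's round steel plate and let go, then flip the hinged guard back until it stays open and press the start button under it fully down. Leave the guard open.

Things in the scene. Friction and masses are not known exactly. Their poses are not given: they have to be found in the camera images.
- stand: light grey plastic block stand, 56 (x) x 118 (y) x 50 mm high, about 0.4 kg, loose on the bench; origin at the centre of its underside, z up. It has two wells, at y = +29 and -29 mm of its frame, floors 5 mm above its underside; either gauge may be in either. An upward pull over about 2.5 N on a locked gauge starts to tip it. Do not tip, lift, drag or twist it
- well_left (a point): centre of the top face of the dark steel collar over the stand's +y well, 55 mm above the bench. Each collar is 5 mm thick, with a round hole of 14.8 mm radius and two opposite slots for a gauge's lugs, hidden under the gauge's flange. The slots' angle is not reported: 0.3 to 1.5 rad anticlockwise (from above) from stand +x and -x; lugs pass within about 0.15 rad of it
- well_right (a point): the same for the stand's -y well; its collar lies at an angle of its own. Collars are stiff and stay as they are; a gauge's shank has about 1.8 mm of play all round in the collar
- tall_handle (a point): centre of the square aluminium handle of the tall plug gauge, the one to take; z runs up the gauge. Handle 18 x 18 mm, 55 mm tall, flats square to the gauge's x and y. The gauge is 110 mm high, about 0.15 kg, and stands loose on its flat foot, 82.5 mm below this point. A flange of 48 mm diameter lies below the handle, its top 27.5 mm below this point
- tall_foot (a point): centre of the tall gauge's flat foot (shank 26 mm diameter). Two lugs stand out along gauge +x and -x, to 21 mm from the axis, 6 mm wide, 34 to 40 mm above the foot. At the start they lie within about 0.1 rad of stand x, caught under the collar: the gauge rises freely by 5 mm, then the lugs meet the collar unless turned to the slots
- short_handle (a point): short plug gauge, to be left in the stand: the same below the handle, but its 18 x 18 mm handle is only 32 mm tall; this point is the handle's centre, 71 mm above its foot
- demag: grey bench demagnetiser, fixed, 110 (x) x 230 (y) mm; origin at the centre of its underside, x away from the robot at yaw 0. A low deck 18 mm high carries the steel plate at its -y end; a block 47 mm high at its +y end (from y = 28 to 112 mm) carries the start button and guard
- plate_centre (a point): centre of the top face of the demagnetiser's round flat steel plate (74 mm diameter, 23 mm above the bench)
- guard (a joint): hinge of the steel guard cover over the button: 0 closed, 2.1 rad fully open; the front edge swings up and back, towards demag +x. Below about 1.6 rad it falls shut, beyond about 1.75 rad it drops open and stays at 2.1
- guard_tab (a point): point on the guard's tab: flat steel, 12 mm wide (along demag y), 5 mm thick, sticking 30 mm forward from the cover's front edge; the point lies mid-thickness, 10 mm back from the tab's tip and 20 mm in front of the cover's front wall. 86 mm from the hinge axis
- guard_hinge (a point): middle of the guard's hinge axis, which runs along demag y, 72 mm above the bench; the closed cover (50 mm wide) extends 66 mm forward from it (demag -x), the tab 96 mm
- start (a joint): travel of the start push button: 0 up, 0.006 m fully down; springs back; about 5 N fully down
- start_top (a point): centre of the top face of the round black start button (24 mm diameter), pressed straight down; it is under the guard

How it is judged:
On the way, in this order (a step that is already met when the one before it is completed fails the run):
1. the tall gauge is drawn clear above the stand (z of tall_handle in the frame of stand above 0.142 m), for 0.1 s.
2. the tall gauge stands upright on the plate, released (horizontal distance between tall_handle and plate_centre below 0.025 m and angle between tall_handle's own z axis and vertical below 0.1 rad and z of tall_handle in the frame of plate_centre below 0.086 m and contact force between the fingers and gauge_tall below 0.05 N), for 0.2 s.
3. the guard is flipped open (value of joint guard above 1.8 rad), for 0.2 s.
4. the start button is pressed fully down (value of joint start above 0.0045 m), for 0.05 s.
At the end, for the whole second after the job is handed in: the tall gauge stands upright (within 6 degrees) on the plate, its axis within 25 mm of the plate's centre; the guard stays open (over 1.8 rad) and the button has sprung back; the stand stands flat on the bench with the short gauge still down in it (raised less than 4 mm) (horizontal distance between tall_handle and plate_centre below 0.025 m and angle between tall_handle's own z axis and vertical below 0.1 rad and z of tall_handle in the frame of plate_centre below 0.086 m and value of joint guard above 1.8 rad and value of joint start below 0.002 m and angle between stand's own z axis and vertical below 0.05 rad and height (world z) of stand below 0.004 m and z of short_handle in the frame of stand below 0.08 m); the robot touches nothing.
It fails at once if the stand tips by more than 10 degrees (angle between stand's own z axis and vertical above 0.175 rad).
It fails at once if the stand is lifted by more than 12 mm (height (world z) of stand above 0.012 m).
It fails at once if the stand is dragged or turned so that either well moves more than 15 mm (distance of any of well_left, well_right from where it was at the start of the episode above 0.015 m).
It fails at once if the short gauge is pulled up out of its well (z of short_handle in the frame of stand above 0.11 m).
It also fails if it takes over 72 s, if anything falls off the work surface, if the arm or the gripper's body presses on something with over 40 N, if the wrist force passes 120 N, or if a joint passes its speed limit or range.

### The arm

A 6-joint arm with a two-finger parallel gripper is mounted at the origin on a cart in front of the work surface, level with it; the furniture and walls round the work are solid. World frame = base frame: x ahead of the robot, y to its left, z up, the work surface at z = 0. Lengths are in m, angles in rad, forces in N, time in s.
With the tool pointing down it reaches from about 0.4 to 0.825 m from the base axis. Payload 7 kg.
Tool frame: the origin (TCP) lies midway between the tips of the shut fingers; the grasp point (between the pads) lies 19 mm behind it; z points along the fingers, y is the line along which they close (so a half turn about z gives the same grasp; the last joint's range is limited). The gripper opens to 88 mm and grips with 3 to 60 N. Pads are 19 mm wide; open, the fingers measure 130 mm over their backs; the gripper's body (78 mm by 193 mm) begins 47 mm behind the grasp point.
Start: joints at [1.474, 0.359, 0.012, 0, -1.224, -0.288], TCP at [0.253, 0.626, 0.227] pointing down, gripper open.
Joint ranges: [-3.07, 3.07], [-1.43, 2.12], [-1.02, 1.25], [-3.03, 1.67], [-3.05, -0], [-3.03, 3.03]. Speed limits (rad/s): [2.39, 2.39, 3.01, 3.14, 3.14, 3.14].

### API

Orientations are given as [roll, pitch, yaw] about the fixed x, y, z axes, in that order (R = Rz(yaw) Ry(pitch) Rx(roll)).
In Python, from station import arm, grab_frame, camera_params, spot_in gives the robot as it stands.
- The arm moves only by the shell command python3 -m jog 'ROWS' [FORCE]. ROWS is JSON, a list that holds one entry, the list of rows, each a list of 7 numbers: the shift along the tool's x, y, z in mm, then the turn, a rotation vector about the tool's x, y, z in rad, then the finger opening in mm, from 0 to 87.6. In form: [[[x, y, z, wx, wy, wz, fingers], ...]]. A call has 1 to 20 rows; each row is the pose to reach, as a shift and turn from the pose commanded when the call began, along the tool's axes at that moment; what a row does not reach only later rows make up. A row lasts 1/8 s, in which the tool goes at most 62.5 mm and 10.7 degrees, less where a joint would pass 70% of its speed; a pose out of reach is approached as far as the arm can. A call with a gripper value outside its range is refused whole. The fingers move at their own pace and stop on an object; FORCE is the grip in N (left out, the last holds). Time passes only in rows, so rows that repeat a pose let the fingers close. It gives the time, the measured TCP pose, the force, the opening and the grip force at its end, in the units of the state.
- arm.get_state(): the state, without advancing time (a new reading comes with each control period).
- grab_frame(name): name is "scene" or "side" or "wrist"; returns (picture, depth): 480x640x3 uint8, blue, green, red; 480x640 float32, m along the optical axis (not along the pixel's ray), 0 where there is no reading.
- camera_params(name): a dict with "mtx" (3x3 intrinsics, pixels), "k1" (the pictures are not rectified: a ray, as slopes to the right and down, at radius r is drawn at 1 + k1 r^2 times it, then the intrinsics apply), "R" (3x3) and "t" (3): a world point X has camera coordinates R X + t. Camera axes: x right, y down, z forward; pixel columns grow to the right and rows downward; lengths in m; the calibration is good to about 2 mm. A picture is of the moment at which its call begins: read the wrist's pose just before it. camera_params takes no time and is no camera call; for the wrist camera it gives the pose at the moment of the call.
- arm.job_done(): hands the job in; it is judged then, once.
Trained networks look in the newest picture that a camera, given by its name, has taken for a name from the list of things; names that differ only in an ending like _2 or _b are one class to them, and where a whole thing is asked for, a point or a joint stands for the part that bears it (a point fixed in the world has none). Each returns a list of dicts, best first, with "confidence" (0 to 1); they miss things now and then, are a little off and sometimes report something else, mostly with a low value. They report only what shows in the picture. A call takes as long as a camera call.
- spot_in(query, camera): "uv" ([column, row] in pixels, amid what is visible of it).
The state is a dict: "t": time; "q": joint angles; "qd": joint speeds; "joint_efforts": joint torques, N m; "eef_pos": TCP position; "ee_rot": TCP orientation; "force": force on the tool from outside, world axes, zero at the start; "moment": the same for the moment, N m; "width": finger opening in m; "gripper_force": force on a finger pad.
Only numpy, scipy, OpenCV 4.12 (cv2) and the standard library are available. Lean on these libraries where they do the work, as an engineer would, in place of code of your own. Each camera call takes 0.05 s, during which the arm holds its last target. There are 200 camera calls.

## Working session

There is one attempt and no reset: what is moved stays moved. The work goes in short steps, Python scripts to look and compute and a shell command to move; the robot and the scene stay as the last step left them, time stands still between calls to the robot, and variables do not carry over. Pictures are saved under pics/ and viewed, at most 10 in all, crops included, and the job is handed in when it is done.

```bash
mkdir -p pics; ls
cat > h.py <<'E'
import numpy as np, cv2
from station import arm, grab_frame, camera_params, spot_in
from scipy.spatial.transform import Rotation as Ro
def ray(cp,uv):
    m=np.array(cp["mtx"],float);k=cp["k1"]
    d=np.array([(uv[0]-m[0,2])/m[0,0],(uv[1]-m[1,2])/m[1,1]]);s=d.copy()
    for _ in range(20): s=d/(1+k*(s@s))
    R=np.array(cp["R"]);t=np.array(cp["t"])
    return -R.T@t, R.T@np.array([s[0],s[1],1.0])   # origin, dir per unit depth
def onz(cp,uv,z):
    o,d=ray(cp,uv); return o+d*(z-o[2])/d[2]
def dep(cp,uv,D,w=2):
    u,v=int(round(uv[0])),int(round(uv[1])); p=D[max(v-w,0):v+w+1,max(u-w,0):u+w+1]; p=p[p>0]
    o,d=ray(cp,uv); return o+d*np.median(p) if len(p) else None
def proj(cp,X):
    c=np.array(cp["R"])@np.array(X)+np.array(cp["t"]);s=c[:2]/c[2];s=s*(1+cp["k1"]*(s@s))
    m=np.array(cp["mtx"]);return [m[0,0]*s[0]+m[0,2],m[1,1]*s[1]+m[1,2]]
def cloud(cp,D):
    m=np.array(cp["mtx"],float);v,u=np.mgrid[0:480,0:640]
    d=np.stack([(u-m[0,2])/m[0,0],(v-m[1,2])/m[1,1]],-1);s=d.copy()
    for _ in range(10): s=d/(1+cp["k1"]*(s**2).sum(-1,keepdims=True))
    c=np.dstack([s*D[...,None],D]);return (c-np.array(cp["t"]))@np.array(cp["R"])
def st():
    s=arm.get_state();print("t",round(s["t"],2),"pos",np.round(s["eef_pos"],4),"rot",np.round(s["ee_rot"],3),"F",np.round(s["force"],2),"M",np.round(s["moment"],2),"w",round(s["width"],4),"g",round(s["gripper_force"],2),"q",np.round(s["q"],2));return s
E
python3 - <<'E'
from h import *
st()
for n in ["scene","side"]:
    im,D=grab_frame(n);cv2.imwrite(f"pics/{n}0.png",im);cp=camera_params(n);np.savez(f"{n}0.npz",D=D)
    print(n,"cam at",np.round(-np.array(cp["R"]).T@np.array(cp["t"]),3))
    for q in ["stand","tall_handle","short_handle","demag","plate_centre","guard_tab","guard_hinge","guard"]:
        r=spot_in(q,n)
        for x in r[:2]:
            p=dep(cp,x["uv"],D);print(q,round(x["confidence"],2),np.round(x["uv"]),None if p is None else np.round(p,3))
E
```

```text
pics
t 0.0 pos [0.2532 0.6252 0.2256] rot [ 3.14  -0.    -0.385] F [ 0.45 -1.12 -0.3 ] M [0.02 0.03 0.04] w 0.0876 g 0.0 q [ 1.47  0.36  0.01 -0.   -1.22 -0.29]
scene cam at [-0.117  0.571  0.568]
stand 0.67 [224. 330.] [0.497 0.307 0.034]
tall_handle 0.8 [207. 310.] [0.516 0.324 0.075]
short_handle 0.66 [235. 295.] [0.524 0.263 0.074]
demag 0.68 [359. 247.] [ 0.543 -0.059  0.048]
plate_centre 0.66 [360. 247.] [ 0.54  -0.059  0.047]
guard_tab 0.89 [342. 238.] [ 0.558 -0.021  0.076]
guard_tab 0.58 [227. 324.] [0.499 0.299 0.041]
guard_hinge 0.62 [360. 250.] [ 0.535 -0.055  0.045]
guard 0.92 [346. 231.] [ 0.574 -0.049  0.079]
side cam at [0.574 0.743 0.572]
stand 0.8 [323. 406.] [0.535 0.35  0.049]
stand 0.64 [294. 241.] [ 0.568 -0.032  0.051]
tall_handle 0.83 [328. 384.] [0.527 0.328 0.066]
short_handle 0.62 [326. 403.] [0.53  0.332 0.032]
short_handle 0.61 [313. 346.] [0.544 0.263 0.067]
demag 0.61 [296. 243.] [ 0.565 -0.031  0.049]
plate_centre 0.79 [295. 242.] [ 0.566 -0.032  0.05 ]
guard_tab 0.6 [286. 226.] [ 0.583 -0.045  0.078]
guard_hinge 0.88 [295. 241.] [ 0.566 -0.034  0.051]
guard 0.9 [287. 229.] [ 0.581 -0.035  0.077]
```

```bash
python3 - <<'E'
import cv2
a=cv2.imread("pics/scene0.png")[180:400,130:450];b=cv2.imread("pics/side0.png")[180:460,200:460]
a=cv2.resize(a,None,fx=1.25*1.2,fy=1.5,interpolation=2)
a=cv2.resize(a,(420,289));b=cv2.resize(b,(378,407))
import numpy as np
c=np.zeros((410,800,3),np.uint8);c[:289,:420]=a;c[:407,422:800]=b
cv2.imwrite("pics/both0.png",c)
E
python3 - <<'E'
from h import *
for n in ["scene","side"]:
    D=np.load(f"{n}0.npz")["D"];P=cloud(camera_params(n),D);ok=(D>0)&(P[...,0]>.35)&(P[...,0]<.85)&(P[...,1]>-.35)&(P[...,1]<.45)
    P=P[ok]
    h=np.histogram(P[:,2],np.arange(-.005,.15,.005));print(n,list(zip(np.round(h[1]*1000).astype(int),h[0])))
    for lo,hi in [(.095,.13),(.068,.09),(.014,.028),(.05,.06)]:
        q=P[(P[:,2]>lo)&(P[:,2]<hi)];
        if len(q): print(lo,hi,len(q),np.round(np.percentile(q[:,:2],[1,50,99],axis=0),3).tolist())
E
```

```text
scene [(np.int64(-5), np.int64(12882)), (np.int64(0), np.int64(19991)), (np.int64(5), np.int64(2465)), (np.int64(10), np.int64(2224)), (np.int64(15), np.int64(2919)), (np.int64(20), np.int64(2348)), (np.int64(25), np.int64(1480)), (np.int64(30), np.int64(1378)), (np.int64(35), np.int64(578)), (np.int64(40), np.int64(502)), (np.int64(45), np.int64(921)), (np.int64(50), np.int64(484)), (np.int64(55), np.int64(444)), (np.int64(60), np.int64(452)), (np.int64(65), np.int64(263)), (np.int64(70), np.int64(220)), (np.int64(75), np.int64(537)), (np.int64(80), np.int64(347)), (np.int64(85), np.int64(130)), (np.int64(90), np.int64(106)), (np.int64(95), np.int64(32)), (np.int64(100), np.int64(32)), (np.int64(105), np.int64(35)), (np.int64(110), np.int64(53)), (np.int64(115), np.int64(37)), (np.int64(120), np.int64(0)), (np.int64(125), np.int64(0)), (np.int64(130), np.int64(0)), (np.int64(135), np.int64(0)), (np.int64(140), np.int64(0))]
0.095 0.13 189 [[0.514, 0.308], [0.518, 0.32], [0.532, 0.328]]
0.068 0.09 1362 [[0.514, -0.263], [0.604, -0.029], [0.849, 0.327]]
0.014 0.028 6610 [[0.353, -0.33
[... 595 characters left out ...]
nt64(321)), (np.int64(75), np.int64(869)), (np.int64(80), np.int64(602)), (np.int64(85), np.int64(238)), (np.int64(90), np.int64(172)), (np.int64(95), np.int64(44)), (np.int64(100), np.int64(44)), (np.int64(105), np.int64(50)), (np.int64(110), np.int64(77)), (np.int64(115), np.int64(112)), (np.int64(120), np.int64(0)), (np.int64(125), np.int64(0)), (np.int64(130), np.int64(0)), (np.int64(135), np.int64(0)), (np.int64(140), np.int64(0))]
0.095 0.13 327 [[0.515, 0.31], [0.525, 0.325], [0.535, 0.329]]
0.068 0.09 2191 [[0.517, -0.259], [0.803, -0.022], [0.849, 0.329]]
0.014 0.028 7840 [[0.355, -0.334], [0.735, 0.185], [0.841, 0.415]]
0.05 0.06 1326 [[0.495, -0.13], [0.549, 0.283], [0.845, 0.35]]
```

View pics/both0.png

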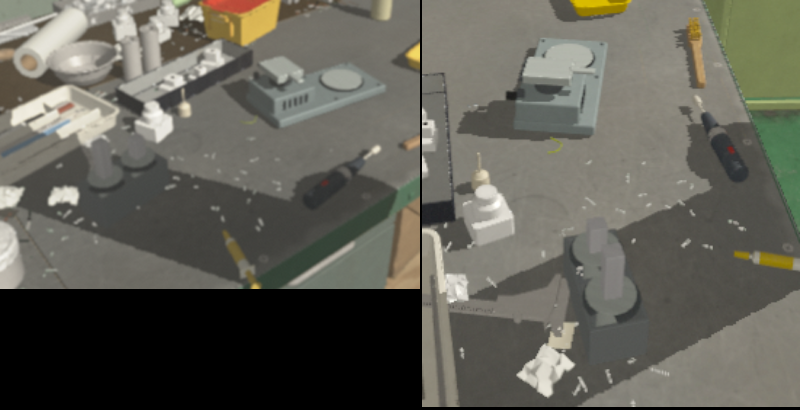

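The pictures show the stand at the left of the arm's reach. The tall gauge is in its near (+y) well and the short one is behind it at -y. The demagnetiser sits further right, with the button block and guard nearer (+y) and the plate at -y. Next I'll bring the wrist camera over the stand.

```bash
python3 -m jog '[[[50,30,-40,0,0,0,60],[100,55,-50,0,0,0,60],[150,80,-50,0,0,0,60],[200,105,-50,0,0,0,60],[250,130,-50,0,0,0,60],[290,160,-50,0,0,0,60],[310,190,-50,0,0,0,60],[310,190,-50,0,0,0,60],[310,190,-50,0,0,0,60]]]'
python3 - <<'E'
from h import *
s=st();cp=camera_params("wrist")
im,D=grab_frame("wrist");cv2.imwrite("pics/w1.png",im);np.savez("w1.npz",D=D)
print("cam",np.round(-np.array(cp["R"]).T@np.array(cp["t"]),3), np.round(np.array(cp["R"])[2],2))
for q in ["stand","tall_handle","short_handle","guard_tab"]:
    for x in spot_in(q,"wrist")[:2]:
        p=dep(cp,x["uv"],D);print(q,round(x["confidence"],2),np.round(x["uv"]),np.round(p,3))
P=cloud(cp,D)
for n in ["wrist","scene","side"]:
    if n!="wrist":
        D=np.load(f"{n}0.npz")["D"];P=cloud(camera_params(n),D)
    for nm,c,lo,hi in [("tall",(.525,.319),.11,.12),("short",(.535,.262),.087,.097)]:
        m=(D>0)&(np.hypot(P[...,0]-c[0],P[...,1]-c[1])<.03)&(P[...,2]>lo)&(P[...,2]<hi);q=P[m]
        if len(q)>5: print(n,nm,len(q),np.round(q.mean(0),4),"ext",np.round(np.ptp(q[:,:2],axis=0),3),cv2.minAreaRect((q[:,:2]*1000).astype(np.float32)))
E
```

```text
t: 2.02
eef_pos: [0.4695, 0.3333, 0.2768]
ee_rot: [-3.141, -0.0, -0.385]
force: [0.3, 0.7, -0.2]
width: 0.0598
gripper_force: 0.0
t 2.02 pos [0.4695 0.3333 0.2768] rot [-3.141 -0.    -0.385] F [ 0.27  0.72 -0.21] M [ 0.01 -0.03  0.02] w 0.0598 g 0.0 q [ 0.96  0.17 -0.13 -0.   -1.27  0.23]
cam [0.544 0.304 0.435] [-0.27  0.11 -0.96]
stand 0.77 [342. 120.] [0.531 0.289 0.048]
tall_handle 0.79 [312. 140.] [0.528 0.316 0.115]
short_handle 0.9 [370. 103.] [0.536 0.265 0.092]
short_handle 0.54 [626.   6.] [0.532 0.001 0.019]
wrist tall 588 [0.525  0.3172 0.1148] ext [0.019 0.02 ] ((524.974609375, 317.18463134765625), (18.215639114379883, 18.079511642456055), 9.669540405273438)
wrist short 554 [0.5352 0.2614 0.0919] ext [0.02  0.021] ((535.4246826171875, 260.9180908203125), (18.307144165039062, 18.45220184326172), 12.0345458984375)
scene tall 90 [0.5218 0.3186 0.1142] ext [0.023 0.02 ] ((523.345458984375, 318.0452575683594), (21.79524803161621, 18.841350555419922), 9.4253568649292)
scene short 80 [0.532  0.2619 0.0914] ext [0.022 0.02 ] ((533.4069213867188, 261.4678039550781), (19.27718162536621, 19.37837791442871), 15.896509170532227)
side tall 189 [0.5248 0.3207 0.1149] ext [0.02 0.02] ((524.885498046875, 318.8310852050781), (18.723312377929688, 19.375017166137695), 9.711068153381348)
side short 152 [0.5355 0.2646 0.0916] ext [0.021 0.021] ((534.859375, 262.05938720703125), (19.73279571533203, 19.74903106689453), 9.647303581237793)
```

View pics/w1.png

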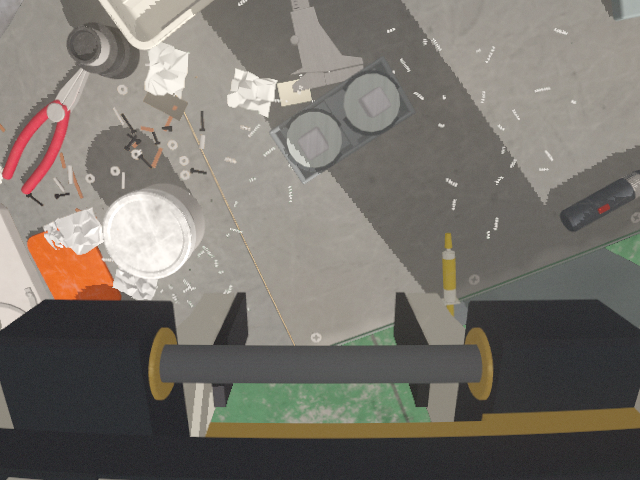

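The wrist view shows both gauges in the stand, with the tall one at pixel (312,140) and the short one at (372,102). Its handle top is at 0.115 m as it should be, and its yaw is about 0.17 rad. I'll approach it with yaw -1.40, which closes the fingers along stand x.

```bash
python3 -m jog '[[[20,-2,20,0,0,0.18,45],[40,-5,50,0,0,0.36,45],[57,-7,80,0,0,0.54,45],[57,-7,105,0,0,0.72,45],[57,-7,120,0,0,0.9,45],[57,-7,130,0,0,1.015,45],[57,-7,135,0,0,1.015,45],[57,-7,135,0,0,1.015,45]]]'
python3 - <<'E'
from h import *
s=st();cp=camera_params("wrist")
im,D=grab_frame("wrist")
P=cloud(cp,D)
for nm,c,lo,hi in [("tall",(.525,.319),.11,.12),("short",(.535,.262),.087,.097)]:
        m=(D>0)&(np.hypot(P[...,0]-c[0],P[...,1]-c[1])<.03)&(P[...,2]>lo)&(P[...,2]<hi);q=P[m]
        if len(q)>5: print(nm,len(q),np.round(q.mean(0),4),"ext",np.round(np.ptp(q[:,:2],axis=0),3),cv2.minAreaRect((q[:,:2]*1000).astype(np.float32)))
E
```

```text
t: 3.28
eef_pos: [0.5247, 0.3185, 0.1413]
ee_rot: [3.141, -0.0, -1.397]
force: [-0.5, 0.8, 0.7]
width: 0.0451
gripper_force: 0.0
t 3.27 pos [0.5247 0.3185 0.1413] rot [ 3.141 -0.    -1.397] F [-0.49  0.79  0.67] M [ 0.08 -0.1  -0.04] w 0.0451 g 0.0 q [ 0.86  0.33 -0.24  0.   -1.   -0.69]
tall 1448 [0.5249 0.3164 0.1146] ext [0.02 0.02] ((524.7922973632812, 317.2289123535156), (18.060317993164062, 18.477357864379883), 9.660876274108887)
short 1399 [0.5351 0.2605 0.0918] ext [0.02 0.02] ((535.019287109375, 260.8963317871094), (18.072216033935547, 18.359420776367188), 11.198957443237305)
```

```bash
python3 -m jog '[[[1,0,35,0,0,0,40],[1,0,60,0,0,0,40],[1,0,66,0,0,0,40],[1,0,66,0,0,0,40],[1,0,66,0,0,0,30],[1,0,66,0,0,0,15],[1,0,66,0,0,0,10],[1,0,66,0,0,0,10],[1,0,66,0,0,0,10],[1,0,66,0,0,0,10]]]' 4
python3 -c "
from h import *
st()"
```

```text
t: 4.58
eef_pos: [0.5251, 0.3174, 0.0762]
ee_rot: [-3.141, 0.0, -1.4]
force: [-1.9, 0.3, 5.4]
width: 0.0181
gripper_force: 4.0
t 4.58 pos [0.5251 0.3174 0.0762] rot [-3.141  0.    -1.4  ] F [-1.87  0.25  5.36] M [-0.02  0.94 -0.03] w 0.0181 g 4.0 q [ 0.86  0.39 -0.31  0.   -0.86 -0.69]
```

```bash
python3 -m jog '[[[0,0,-1,0,0,0,10],[0,0,-2,0,0,0,10],[0,0,-3,0,0,0,10],[0,0,-3,0,0,0,10],[0,0,-3,0,0,0,10]]]' 4
python3 -c "
from h import *
st()"
```

```text
t: 5.2
eef_pos: [0.5249, 0.3171, 0.0784]
ee_rot: [3.141, -0.0, -1.4]
force: [-1.5, 0.8, -2.3]
width: 0.0178
gripper_force: 4.0
t 5.2 pos [0.5249 0.3171 0.0784] rot [ 3.141 -0.    -1.4  ] F [-1.49  0.78 -2.28] M [-0.01  0.11  0.05] w 0.0178 g 4.0 q [ 0.86  0.39 -0.31 -0.   -0.87 -0.69]
```

```bash
python3 -m jog '[[[0,0,0,0,0,-0.14,10],[0,0,0,0,0,-0.28,10],[0,0,0,0,0,-0.41,10],[0,0,0,0,0,-0.41,10],[0,0,-1,0,0,-0.41,10],[0,0,-2,0,0,-0.41,10],[0,0,-3,0,0,-0.41,10],[0,0,-4,0,0,-0.41,10],[0,0,-4,0,0,-0.41,10],[0,0,-4,0,0,-0.41,10]]]' 3
python3 -c "
from h import *
st()"
```

```text
t: 6.45
eef_pos: [0.5249, 0.3171, 0.0824]
ee_rot: [3.141, -0.0, -0.99]
force: [0.0, 0.4, -5.3]
width: 0.0181
gripper_force: 3.0
t 6.45 pos [0.5249 0.3171 0.0824] rot [ 3.141 -0.    -0.99 ] F [ 0.04  0.39 -5.32] M [ 0.18 -0.06  0.05] w 0.0181 g 3.0 q [ 0.86  0.38 -0.31 -0.   -0.88 -0.28]
```

```bash
python3 -m jog '[[[0,0,3,0,0,0,10],[0,0,3,0,0,-0.11,10],[0,0,3,0,0,-0.22,10],[0,0,3,0,0,-0.22,10],[0,0,2,0,0,-0.22,10],[0,0,1,0,0,-0.22,10],[0,0,0,0,0,-0.22,10],[0,0,0,0,0,-0.22,10],[0,0,0,0,0,-0.22,10]]]' 3
python3 -c "
from h import *
st()"
```

```text
t: 7.58
eef_pos: [0.5249, 0.3172, 0.0824]
ee_rot: [3.141, 0.0, -0.77]
force: [0.8, 0.4, -4.9]
width: 0.0179
gripper_force: 3.0
t 7.58 pos [0.5249 0.3172 0.0824] rot [ 3.141  0.    -0.77 ] F [ 0.76  0.37 -4.87] M [ 0.13 -0.06  0.01] w 0.0179 g 3.0 q [ 0.86  0.38 -0.31 -0.   -0.88 -0.06]
```

Still locked at about 0.62 rad. I'll lower it, turn another 0.22 and try again.

```bash
python3 -m jog '[[[0,0,3,0,0,0,10],[0,0,3,0,0,-0.11,10],[0,0,3,0,0,-0.22,10],[0,0,3,0,0,-0.22,10],[0,0,2,0,0,-0.22,10],[0,0,1,0,0,-0.22,10],[0,0,0,0,0,-0.22,10],[0,0,0,0,0,-0.22,10],[0,0,0,0,0,-0.22,10]]]' 3
python3 -c "
from h import *
st()"
```

```text
t: 8.7
eef_pos: [0.525, 0.3172, 0.0824]
ee_rot: [3.141, 0.0, -0.55]
force: [-0.1, 0.6, -3.0]
width: 0.018
gripper_force: 3.0
t 8.7 pos [0.525  0.3172 0.0824] rot [ 3.141  0.    -0.55 ] F [-0.09  0.63 -3.05] M [ 0.19 -0.04 -0.07] w 0.018 g 3.0 q [ 0.86  0.38 -0.31 -0.   -0.88  0.16]
```

```bash
python3 -m jog '[[[0,0,-1,0,0,0,10],[0,0,-2,0,0,0,10],[0,0,-2,0,0,0,10],[0,0,-2,0,0,0,10]]]' 3
python3 -c "
from h import *
st()"
```

```text
t: 9.2
eef_pos: [0.5249, 0.317, 0.0844]
ee_rot: [3.141, 0.0, -0.55]
force: [-0.4, -0.9, -4.0]
width: 0.0179
gripper_force: 3.0
t 9.2 pos [0.5249 0.317  0.0844] rot [ 3.141  0.    -0.55 ] F [-0.45 -0.94 -4.03] M [-0.4   0.04  0.01] w 0.0179 g 2.99 q [ 0.86  0.38 -0.31 -0.   -0.88  0.16]
```

```bash
cat > g.py <<'E'
from h import *
s=st();c=np.array(s["eef_pos"])
print("avgF",end=" ")
cp=camera_params("wrist");im,D=grab_frame("wrist");P=cloud(cp,D)
z=P[...,2];r=np.hypot(P[...,0]-c[0],P[...,1]-c[1])
for nm,m in [("flange",(r>.011)&(r<.023)&(z>.045)&(z<.085)),("shorttop",(np.hypot(P[...,0]-.535,P[...,1]-.2605)<.007)&(z>.08)&(z<.11)),("shortflange",(np.hypot(P[...,0]-.535,P[...,1]-.2605)<.022)&(np.hypot(P[...,0]-.535,P[...,1]-.2605)>.014)&(z>.04)&(z<.08))]:
    m=m&(D>0);print(nm,m.sum(),np.round(np.percentile(z[m],[10,50,90]),4) if m.sum()>3 else "")
cv2.imwrite("pics/last.png",im)
E
python3 g.py
```

```text
t 9.2 pos [0.5249 0.317  0.0844] rot [ 3.141  0.    -0.55 ] F [-0.45 -0.94 -4.03] M [-0.4   0.04  0.01] w 0.0179 g 2.99 q [ 0.86  0.38 -0.31 -0.   -0.88  0.16]
avgF flange 3223 [0.0662 0.0671 0.0683]
shorttop 1079 [0.0919 0.0926 0.0934]
shortflange 3659 [0.0598 0.0606 0.0615]
```

View pics/last.png

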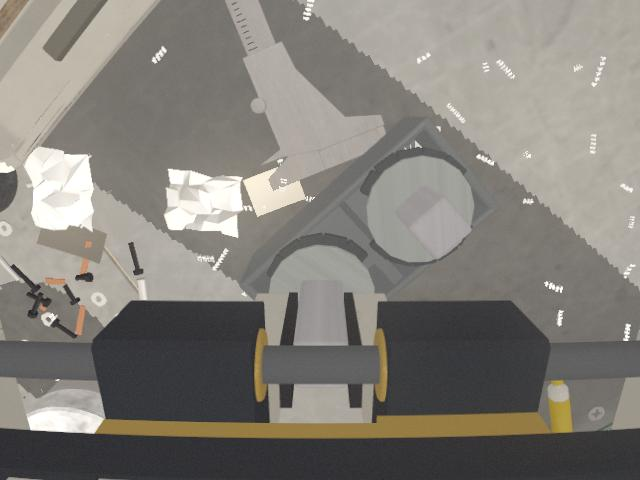

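The flange is 7 mm up, but the short gauge has risen 0.7 mm too. So the stand is just starting to tip and the gauge is still locked at about 0.83 rad. I'll back off and turn further.

```bash
python3 -m jog '[[[0,0,2,0,0,0,10],[0,0,4,0,0,0,10],[0,0,4.5,0,0,-0.1,10],[0,0,4.5,0,0,-0.2,10],[0,0,4.5,0,0,-0.2,10],[0,0,3,0,0,-0.2,10],[0,0,2,0,0,-0.2,10],[0,0,1.5,0,0,-0.2,10],[0,0,1,0,0,-0.2,10],[0,0,1,0,0,-0.2,10],[0,0,1,0,0,-0.2,10]]]' 3
python3 g.py
```

```text
t: 10.62
eef_pos: [0.5251, 0.3172, 0.0836]
ee_rot: [-3.141, -0.0, -0.35]
force: [0.1, 0.0, -0.5]
width: 0.0181
gripper_force: 3.0
t 10.62 pos [0.5251 0.3172 0.0836] rot [-3.141 -0.    -0.35 ] F [ 0.11  0.01 -0.45] M [-0.01 -0.01  0.04] w 0.0181 g 3.0 q [ 0.86  0.38 -0.31  0.   -0.88  0.36]
avgF flange 3254 [0.0652 0.0662 0.0675]
shorttop 1030 [0.0914 0.0922 0.0929]
shortflange 3486 [0.0594 0.0602 0.061 ]
```

```bash
python3 -m jog '[[[0,0,-1,0,0,0,10],[0,0,-2,0,0,0,10],[0,0,-2,0,0,0,10],[0,0,-2,0,0,0,10]]]' 3
python3 g.py
```

```text
t: 11.18
eef_pos: [0.5251, 0.3172, 0.0856]
ee_rot: [-3.142, -0.0, -0.35]
force: [0.5, 0.2, -0.7]
width: 0.0181
gripper_force: 3.0
t 11.18 pos [0.5251 0.3172 0.0856] rot [-3.142 -0.    -0.35 ] F [ 0.48  0.17 -0.68] M [ 0.01 -0.02  0.03] w 0.0181 g 3.0 q [ 0.86  0.38 -0.3   0.   -0.89  0.36]
avgF flange 3310 [0.0669 0.0682 0.0693]
shorttop 998 [0.0915 0.0922 0.093 ]
shortflange 3413 [0.0594 0.0602 0.061 ]
```

It's free at about 1.03 rad: raised 8 mm, with the short gauge unmoved and little force. I'll firm up the grip and draw it straight up.

```bash
python3 -m jog '[[[0,0,0,0,0,0,10],[0,0,-2,0,0,0,10],[0,0,-5,0,0,0,10],[0,0,-8,0,0,0,10],[0,0,-11,0,0,0,10]]]' 12
python3 g.py
```

```text
t: 11.85
eef_pos: [0.525, 0.3172, 0.0968]
ee_rot: [-3.141, -0.0, -0.35]
force: [-0.5, 0.1, -1.4]
width: 0.0179
gripper_force: 12.0
t 11.85 pos [0.525  0.3172 0.0968] rot [-3.141 -0.    -0.35 ] F [-0.46  0.13 -1.4 ] M [0.01 0.05 0.01] w 0.0179 g 12.0 q [ 0.86  0.37 -0.29 -0.   -0.91  0.36]
avgF flange 3626 [0.0549 0.0793 0.0802]
shorttop 895 [0.0914 0.0922 0.0929]
shortflange 3068 [0.0594 0.0602 0.061 ]
```

```bash
python3 -m jog '[[[0,0,-8,0,0,0,10],[0,0,-18,0,0,0,10],[0,0,-28,0,0,0,10],[0,0,-38,0,0,0,10],[0,0,-50,0,0,0,10],[0,0,-65,0,0,0,10],[0,0,-80,0,0,0,10],[0,0,-80,0,0,0,10],[0,0,-80,0,0,0,10]]]' 15
python3 - <<'E'
from h import *
st()
for n in ["scene","side"]:
    D=np.load(f"{n}0.npz")["D"];P=cloud(camera_params(n),D);z=P[...,2]
    roi=(D>0)&(P[...,0]>.48)&(P[...,0]<.72)&(P[...,1]>-.26)&(P[...,1]<.06)
    for nm,lo,hi in [("deck",.0145,.0205),("plate",.0212,.028),("block",.044,.05),("guard",.07,.1)]:
        m=(roi&(z>lo)&(z<hi)).astype(np.uint8);k,l,stt,_=cv2.connectedComponentsWithStats(m)
        if k<2: continue
        for i in sorted(range(1,k),key=lambda i:-stt[i,4])[:2]:
            q=P[l==i];r=cv2.minAreaRect((q[:,:2]*1000).astype(np.float32))
            print(n,nm,len(q),np.round(q.mean(0),4),[np.round(a,1) for a in r])
im,D=grab_frame("side");cv2.imwrite("pics/s2.png",cv2.resize(im[150:450,200:520],(800,600)[::1] if 0 else (640,600)))
E
```

```text
t: 13.02
eef_pos: [0.5247, 0.3171, 0.1763]
ee_rot: [3.141, 0.0, -0.35]
force: [0.5, 0.6, -2.2]
width: 0.018
gripper_force: 15.0
t 13.03 pos [0.5247 0.3171 0.1763] rot [ 3.141  0.    -0.35 ] F [ 0.48  0.55 -2.16] M [-0.06  0.06  0.01] w 0.018 g 15.0 q [ 0.86  0.29 -0.2  -0.   -1.08  0.36]
scene deck 1124 [ 0.5371 -0.116   0.0183] [array([ 558.6, -113.5]), array([232.1, 114.6]), np.float64(81.1)]
scene deck 51 [0.7106 0.0203 0.0178] [array([710.7,  17. ]), array([ 5.9, 82.3]), np.float64(9.4)]
scene plate 391 [ 0.5485 -0.1668  0.0235] [array([ 550.4, -168.2]), array([76. , 76.2]), np.float64(83.7)]
scene plate 123 [ 0.5544 -0.0262  0.0247] [array([559.4, -23.4]), array([114.9,  58.5]), np.float64(37.3)]
scene block 467 [ 0.5657 -0.0328  0.0474] [array([576.6, -45.3]), array([85.1, 87.3]), np.float64(80.9)]
scene guard 440 [ 0.5722 -0.0418  0.0777] [array([568.7, -44.4]), array([ 52. , 100.7]), np.float64(81.7)]
side deck 951 [ 0.5409 -0.1043  0.0178] [array([ 560.5, -111.7]), array([233.8, 109.6]), np.float64(81.6)]
side deck 3 [0.7121 0.022  0.0174] [array([712. ,  22.3]), array([ 0. , 12.2]), np.float64(8.7)]
side plate 333 [ 0.5492 -0.1719  0.0231] [array([ 547.2, -173.3]), array([60.1, 76.7]), np.float64(61.7)]
side plate 124 [ 0.5854 -0.0037  0.0246] [array([585.5,  -3.5]), array([ 5.6, 84.5]), np.float64(81.5)]
side block 602 [ 0.5752 -0.0261  0.047 ] [array([579.7, -41.2]), array([80.8, 85.3]), np.float64(82.1)]
side guard 654 [ 0.5798 -0.0396  0.0774] [array([570.2, -43.1]), array([53.6, 98.9]), np.float64(82.2)]
```

View pics/s2.png

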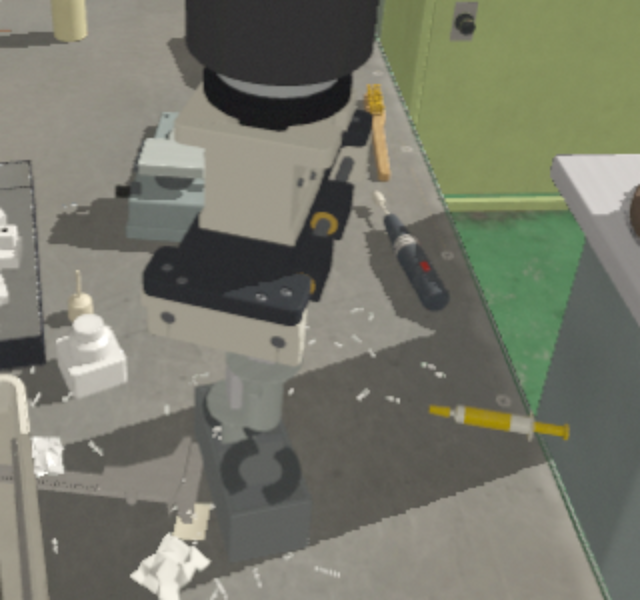

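The tall gauge is out and held in the fingers, the stand is in place, and the empty collar shows at about pixel (260,470). The demagnetiser's yaw comes out at -0.15, with the plate at about (0.551, -0.169). I'll carry the gauge there.

```bash
python3 -m jog '[[[0,0,-30,0,0,0,10],[10,24,-40,0,0,0,10],[28,65,-40,0,0,0,10],[48,112,-40,0,0,0,10],[68,160,-40,0,0,0,10],[88,207,-40,0,0,-0.05,10],[109,254,-40,0,0,-0.1,10],[129,302,-40,0,0,-0.15,10],[150,350,-40,0,0,-0.2,10],[168,393,-40,0,0,-0.2,10],[183,428,-40,0,0,-0.2,10],[191,447,-40,0,0,-0.2,10],[191,447,-40,0,0,-0.2,10],[191,447,-40,0,0,-0.2,10]]]' 15
python3 - <<'E'
from h import *
s=st();cp=camera_params("wrist");im,D=grab_frame("wrist");P=cloud(cp,D);z=P[...,2]
cv2.imwrite("pics/w3.png",im)
for q in ["plate_centre","guard_tab","guard_hinge","guard","demag"]:
    for x in spot_in(q,"wrist")[:1]:
        p=dep(cp,x["uv"],D);print(q,round(x["confidence"],2),np.round(x["uv"]),np.round(p,3))
roi=(D>0)&(P[...,0]>.4)&(P[...,0]<.72)&(P[...,1]>-.3)&(P[...,1]<.1)
for nm,lo,hi in [("deck",.0145,.0205),("plate",.0212,.028),("block",.044,.05),("guard",.068,.1)]:
    m=(roi&(z>lo)&(z<hi)).astype(np.uint8);k,l,stt,_=cv2.connectedComponentsWithStats(m)
    if k<2: continue
    i=1+np.argmax(stt[1:,4]);q=P[l==i];r=cv2.minAreaRect((q[:,:2]*1000).astype(np.float32))
    print(nm,len(q),np.round(q.mean(0),4),[np.round(a,1) for a in r],np.round(np.percentile(q[:,2],[5,50,95]),4))
m=roi&(z>.0212)&(z<.028);q=P[m];c,r=cv2.minEnclosingCircle((q[np.hypot(q[:,0]-.551,q[:,1]+.169)<.042][:,:2]*1000).astype(np.float32));print("plate circ",c,r)
E
```

```text
t: 14.82
eef_pos: [0.5506, -0.1681, 0.2161]
ee_rot: [-3.141, 0.001, -0.15]
force: [-0.3, -0.9, -2.1]
width: 0.0181
gripper_force: 15.0
t 14.82 pos [ 0.5506 -0.1681  0.2161] rot [-3.141e+00  1.000e-03 -1.500e-01] F [-0.3  -0.85 -2.14] M [-0.02  0.01 -0.03] w 0.0181 g 15.0 q [ 0.04  0.2  -0.23 -0.   -1.14  1.38]
plate_centre 0.56 [243. 201.] [ 0.568 -0.104  0.018]
guard_tab 0.66 [150. 208.] [ 0.584 -0.05   0.078]
guard_hinge 0.57 [246. 199.] [ 0.569 -0.107  0.018]
guard 0.67 [147. 210.] [ 0.583 -0.047  0.078]
demag 0.84 [243. 200.] [ 0.569 -0.105  0.017]
deck 14593 [ 0.5617 -0.145   0.018 ] [array([ 557.7, -128.1]), array([202.4, 110.6]), np.float64(81.5)] [0.0166 0.018  0.0195]
plate 5462 [ 0.5553 -0.1692  0.0231] [array([ 554.1, -168.9]), array([74.7, 69.9]), np.float64(78.0)] [0.0219 0.0231 0.0243]
block 3602 [ 0.5788 -0.0721  0.0467] [array([578.3, -52.4]), array([73.3, 86.2]), np.float64(81.8)] [0.0452 0.0468 0.0481]
guard 7339 [ 0.5814 -0.0481  0.0774] [array([570.2, -44.8]), array([50.9, 98.2]), np.float64(81.6)] [0.0737 0.0778 0.0792]
plate circ (552.4531860351562, -168.53700256347656) 39.39776611328125
```

View pics/w3.png

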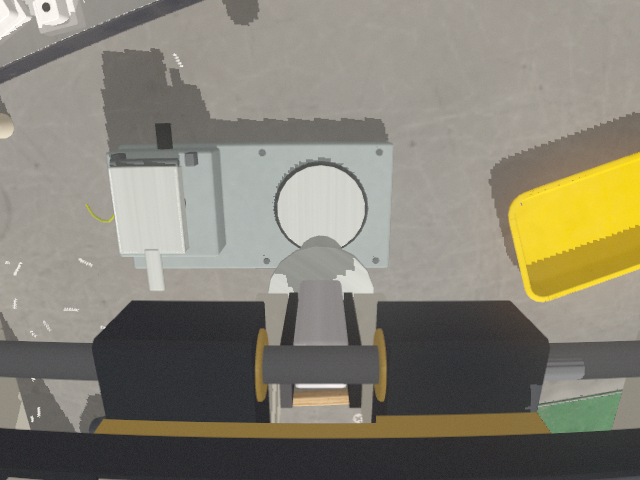

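The view shows the plate at pixel (321,207), just ahead of the held gauge. The guard is closed, with its tab at about (155,270). I'll lower the gauge onto the plate.

```bash
python3 -m jog '[[[1,0,40,0,0,0,10],[1,0,80,0,0,0,10],[1,0,105,0,0,0,10],[1,0,115,0,0,0,10],[1,0,118,0,0,0,10],[1,0,119,0,0,0,10],[1,0,120,0,0,0,10],[1,0,121,0,0,0,10],[1,0,121,0,0,0,10],[1,0,121,0,0,0,10]]]' 6
python3 -c "
from h import *
s=st();cp=camera_params('wrist');im,D=grab_frame('wrist');P=cloud(cp,D);z=P[...,2];r=np.hypot(P[...,0]-.551,P[...,1]+.168)
m=(D>0)&(r>.012)&(r<.023)&(z>.06)&(z<.095);print(m.sum(),np.percentile(z[m],[10,50,90]))
for q in [z[m&(P[...,1]>-.163)],z[m&(P[...,1]<-.173)]]: print(len(q),np.median(q))"
```

```text
t: 16.38
eef_pos: [0.5523, -0.1683, 0.0957]
ee_rot: [-3.142, -0.0, -0.15]
force: [0.1, 0.3, -2.1]
width: 0.0178
gripper_force: 6.0
t 16.38 pos [ 0.5523 -0.1683  0.0957] rot [-3.142 -0.    -0.15 ] F [ 0.06  0.32 -2.11] M [-0.01  0.03  0.01] w 0.0178 g 6.0 q [ 0.04  0.32 -0.38  0.   -0.88  1.38]
2756 [0.07756789 0.07839043 0.07965002]
905 0.07837793148164328
1247 0.07841339956691241
```

```bash
python3 -m jog '[[[0,0,0.5,0,0,0,10],[0,0,1,0,0,0,10],[0,0,1,0,0,0,10],[0,0,1,0,0,0,19],[0,0,1,0,0,0,24],[0,0,1,0,0,0,32],[0,0,1,0,0,0,40],[0,0,1,0,0,0,40],[0,0,-20,0,0,0,40],[0,0,-50,0,0,0,40],[0,0,-85,0,0,0,40],[0,0,-100,0,0,0,40],[0,0,-100,0,0,0,40]]]' 3
python3 - <<'E'
from h import *
s=st();cp=camera_params("wrist");im,D=grab_frame("wrist");P=cloud(cp,D);z=P[...,2]
roi=(D>0)&(P[...,0]>.4)&(P[...,0]<.72)&(P[...,1]>-.3)&(P[...,1]<.1)
m=roi&(z>.128)&(z<.14);print("gauge top",m.sum(),np.round(P[m].mean(0),4))
m=roi&(z>.075)&(z<.081)&(np.hypot(P[...,0]-.551,P[...,1]+.168)<.03);print("flange",m.sum(),cv2.minEnclosingCircle((P[m][:,:2]*1000).astype(np.float32)))
# guard/tab in demag frame
o=np.array([.5595,-.1126]);yw=-.15;c,sn=np.cos(yw),np.sin(yw)
L=(P[...,:2]-o)@np.array([[c,-sn],[sn,c]])
m=roi&(L[...,0]<-.025)&(L[...,0]>-.075)&(L[...,1]>.04)&(L[...,1]<.1)&(z>.058)
for a in np.arange(-.06,-.02,.005):
    k=m&(L[...,0]>a)&(L[...,0]<a+.005)
    if k.sum()>3: print(round(a,3),k.sum(),"ly",np.round(np.percentile(L[k][:,1],[3,50,97]),4),"z",np.round(np.percentile(z[k],[5,50,95]),4))
m=roi&(z>.066)&(z<.085)&(L[...,1]>.03)&(L[...,1]<.11);print("guard lx,ly",np.round(np.percentile(L[m],[1,50,99],axis=0),4))
m=roi&(z>.045)&(z<.049);print("block",np.round(np.percentile(L[m],[1,50,99],axis=0),4))
E
```

```text
t: 18.05
eef_pos: [0.5527, -0.1682, 0.1963]
ee_rot: [-3.141, -0.002, -0.15]
force: [-0.0, 0.2, -1.0]
width: 0.0401
gripper_force: 0.0
t 18.05 pos [ 0.5527 -0.1682  0.1963] rot [-3.141e+00 -2.000e-03 -1.500e-01] F [-0.01  0.24 -1.04] M [ 0.01  0.07 -0.01] w 0.0401 g 0.0 q [ 0.04  0.22 -0.25 -0.   -1.1   1.38]
gauge top 1033 [ 0.5541 -0.1684  0.1327]
flange 2432 ((553.0418090820312, -168.68601989746094), 24.122215270996094)
-0.05 6 ly [0.0626 0.0645 0.0739] z [0.076  0.0773 0.078 ]
-0.045 108 ly [0.0628 0.0674 0.0732] z [0.0768 0.0786 0.0797]
-0.04 110 ly [0.0627 0.0679 0.0736] z [0.0768 0.0785 0.0796]
-0.035 109 ly [0.0625 0.0674 0.0735] z [0.0771 0.0785 0.0799]
-0.03 112 ly [0.0628 0.0675 0.0734] z [0.0765 0.0785 0.0797]
guard lx,ly [[-0.0415  0.0436]
 [ 0.0141  0.0666]
 [ 0.0487  0.0928]]
block [[-0.0323  0.0271]
 [ 0.0151  0.0406]
 [ 0.0518  0.107 ]]
```

The gauge stands released within 2 mm of the plate's centre. The tab's top is at z 0.0785 and its tip at demag x about -46 mm, y +68 mm. I'll grip the tab by its 12 mm width near the fingertips.

```bash
python3 -m jog '[[[-10,-40,0,0,0,0,35],[-25,-85,0,0,0,0,35],[-40,-118,10,0,0,0,35],[-40,-124,45,0,0,0,35],[-40,-124,80,0,0,0,35],[-40,-124,105,0,0,0,35],[-40,-124,105,0,0,0,35],[-40,-124,105,0,0,0,35]]]'
python3 - <<'E'
from h import *
s=st();cp=camera_params("wrist");im,D=grab_frame("wrist");cv2.imwrite("pics/w4.png",im);P=cloud(cp,D);z=P[...,2]
o=np.array([.5595,-.1126]);yw=-.15;c,sn=np.cos(yw),np.sin(yw)
L=(P[...,:2]-o)@np.array([[c,-sn],[sn,c]]);print("tcp l",np.round((np.array(s["eef_pos"][:2])-o)@np.array([[c,-sn],[sn,c]]),4))
m=(D>0)&(L[...,0]<-.025)&(L[...,0]>-.07)&(L[...,1]>.055)&(L[...,1]<.08)&(z>.072)&(z<.082)
print(m.sum(),np.round(np.percentile(L[m],[1,50,99],axis=0),4),np.median(z[m]))
E
```

```text
t: 19.1
eef_pos: [0.5313, -0.0398, 0.0907]
ee_rot: [3.141, 0.0, -0.15]
force: [0.8, 0.4, 0.7]
width: 0.0353
gripper_force: 0.0
t 19.1 pos [ 0.5313 -0.0398  0.0907] rot [ 3.141  0.    -0.15 ] F [0.78 0.41 0.73] M [ 0.02 -0.06  0.02] w 0.0353 g 0.0 q [ 0.29  0.26 -0.48  0.   -0.83  1.13]
tcp l [-0.0387  0.0678]
1380 [[-0.0491  0.0629]
 [-0.0365  0.0686]
 [-0.0253  0.0746]] 0.0789477343518972
```

View pics/w4.png

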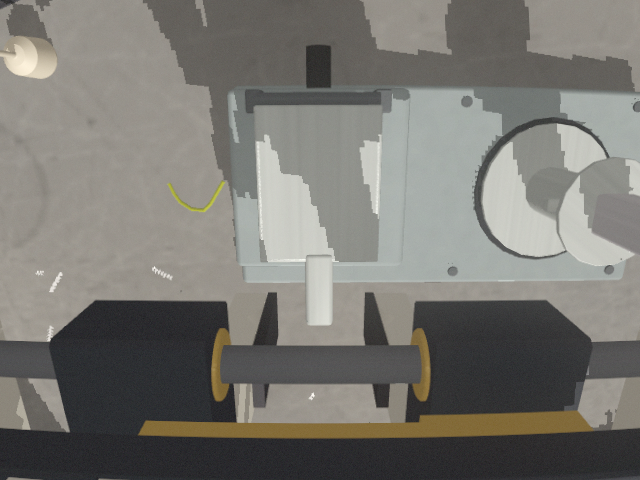

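The tab at pixel (318,290) lies midway between the fingers. I'll go down and close.

```bash
python3 -m jog '[[[0,0,15,0,0,0,30],[0,0,25,0,0,0,30],[0,0,25,0,0,0,20],[0,0,25,0,0,0,8],[0,0,25,0,0,0,5],[0,0,25,0,0,0,5],[0,0,25,0,0,0,5]]]' 8
python3 -c "
from h import *
st()"
```

```text
t: 20.02
eef_pos: [0.5315, -0.0393, 0.0658]
ee_rot: [-3.141, -0.001, -0.15]
force: [-0.1, 5.6, -0.5]
width: 0.0116
gripper_force: 8.0
t 20.02 pos [ 0.5315 -0.0393  0.0658] rot [-3.141e+00 -1.000e-03 -1.500e-01] F [-0.13  5.61 -0.45] M [1.76 0.08 0.06] w 0.0116 g 8.0 q [ 0.29  0.29 -0.5  -0.   -0.77  1.13]
```

```bash
python3 -m jog '[[[0,0,-6,0,0,0,5],[1.6,0,-12.7,0,0,0,5],[4,0,-21,0,0,0,5],[6.7,0,-29,0,0,0,5],[10.5,0,-37,0,0,0,5],[15,0,-44.4,0,0,0,5],[20,0,-51.5,0,0,0,5],[26.2,0,-57.6,0,0,0,5],[26.2,0,-57.6,0,0,0,5]]]' 8
python3 -c "
from h import *
st()"
```

```text
t: 21.15
eef_pos: [0.5578, -0.0433, 0.1241]
ee_rot: [-3.141, -0.001, -0.15]
force: [-0.3, 6.6, 1.3]
width: 0.0118
gripper_force: 8.0
t 21.15 pos [ 0.5578 -0.0433  0.1241] rot [-3.141e+00 -1.000e-03 -1.500e-01] F [-0.25  6.56  1.26] M [ 2.12 -0.1   0.04] w 0.0118 g 8.0 q [ 0.27  0.26 -0.38 -0.   -0.93  1.15]
```

```bash
python3 -m jog '[[[6,0,-5.8,0,0,0,5],[13.5,0,-10.8,0,0,0,5],[21,0,-15.2,0,0,0,5],[28.9,0,-18.6,0,0,0,5],[37,0,-21.3,0,0,0,5],[45.6,0,-23.2,0,0,0,5],[54,0,-24.2,0,0,0,5],[62.8,0,-24.5,0,0,0,5],[71.5,0,-23.8,0,0,0,5],[80,0,-22.2,0,0,0,5],[88.3,0,-19.9,0,0,0,5],[88.3,0,-19.9,0,0,0,5]]]' 8
python3 -c "
from h import *
st()"
```

```text
t: 22.65
eef_pos: [0.6447, -0.0561, 0.143]
ee_rot: [-3.141, 0.0, -0.15]
force: [1.2, 5.3, 0.5]
width: 0.012
gripper_force: 8.0
t 22.65 pos [ 0.6447 -0.0561  0.143 ] rot [-3.141  0.    -0.15 ] F [1.21 5.31 0.5 ] M [ 2.41 -0.22 -0.05] w 0.012 g 8.0 q [ 0.21  0.37 -0.16 -0.   -1.03  1.21]
```

Still held at about 1.85 rad. I'll release, rise clear, back off toward the robot and look.

```bash
python3 -m jog '[[[0,0,0,0,0,0,20],[0,0,0,0,0,0,35],[0,0,0,0,0,0,45],[0,0,0,0,0,0,45],[0,0,-40,0,0,0,45],[0,0,-70,0,0,0,45],[-40,0,-70,0,0,0,30],[-85,0,-70,0,0,0,10],[-120,0,-50,0,0,0,0],[-120,0,-50,0,0,0,0],[-120,0,-50,0,0,0,0]]]' 10
python3 - <<'E'
from h import *
s=st();cp=camera_params("wrist");im,D=grab_frame("wrist");cv2.imwrite("pics/w5.png",im);P=cloud(cp,D);z=P[...,2]
o=np.array([.5595,-.1126]);yw=-.15;c,sn=np.cos(yw),np.sin(yw);M=np.array([[c,-sn],[sn,c]])
L=(P[...,:2]-o)@M;print("tcp l",np.round((np.array(s["eef_pos"][:2])-o)@M,4))
for x in spot_in("start_top","wrist")[:2]:
    p=dep(cp,x["uv"],D);print(round(x["confidence"],2),np.round(x["uv"]),np.round(p,4),np.round((p[:2]-o)@M,4))
m=(D>0)&(abs(L[...,0])<.06)&(L[...,1]>.04)&(L[...,1]<.1)&(z>.0495)&(z<.062)
print("button?",m.sum(),np.round(np.percentile(L[m],[2,50,98],axis=0),4),np.round(np.percentile(z[m],[5,50,95]),4))
m=(D>0)&(L[...,1]>.03)&(L[...,1]<.11)&(z>.08)&(L[...,0]>.0)
for zz in np.arange(.06,.17,.01):
    k=m&(z>zz)&(z<zz+.01)
    if k.sum()>3: print(round(zz,3),k.sum(),np.round(np.percentile(L[k][:,0],[2,50,98]),4),np.round(np.percentile(L[k][:,1],[2,98]),4))
E
```

```text
t: 24.02
eef_pos: [0.5265, -0.0389, 0.1938]
ee_rot: [-3.142, -0.001, -0.149]
force: [0.4, 0.4, 0.3]
width: 0.0028
gripper_force: 0.0
t 24.02 pos [ 0.5265 -0.0389  0.1938] rot [-3.142e+00 -1.000e-03 -1.490e-01] F [0.35 0.41 0.27] M [ 0.03 -0.11 -0.01] w 0.0028 g 0.0 q [ 0.3   0.14 -0.36  0.   -1.07  1.12]
tcp l [-0.0436  0.068 ]
0.74 [321. 150.] [ 0.5819 -0.0476  0.0694] [0.0124 0.0676]
button? 1835 [[-0.0057  0.0414]
 [ 0.0166  0.0689]
 [ 0.0483  0.0985]] [0.0574 0.0589 0.0602]
0.08 1040 [0.0461 0.057  0.0604] [0.0456 0.0925]
0.09 1148 [0.0509 0.0629 0.0663] [0.0455 0.0929]
0.1 1282 [0.0573 0.0687 0.0718] [0.0454 0.0923]
0.11 1100 [0.0625 0.0733 0.0757] [0.045  0.0928]
0.12 1399 [0.0687 0.0805 0.0841] [0.0447 0.0934]
0.13 1371 [0.0736 0.0766 0.0866] [0.0454 0.0925]
```

View pics/w5.png

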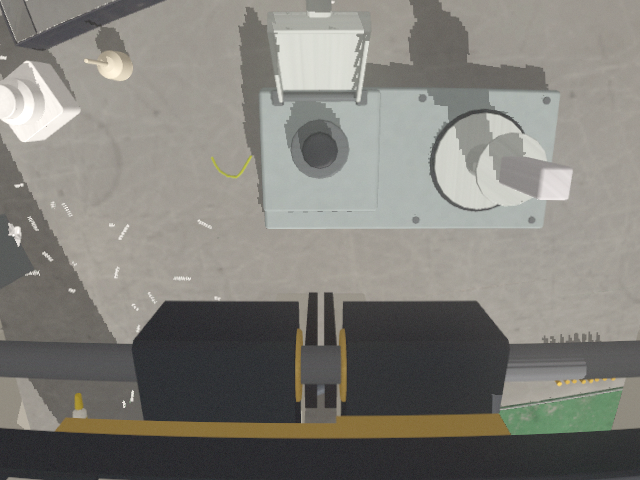

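The guard stands open. The button is at pixel (320,150) with its top at z 0.069, and the gauge is upright on the plate. I'll press straight down with shut fingers.

```bash
python3 -m jog '[[[30,0,20,0,0,0,0],[53,-1,60,0,0,0,0],[53,-1,100,0,0,0,0],[53,-1,118,0,0,0,0],[53,-1,122,0,0,0,0],[53,-1,125,0,0,0,0],[53,-1,128,0,0,0,0],[53,-1,130,0,0,0,0],[53,-1,130,0,0,0,0],[53,-1,130,0,0,0,0]]]'
python3 -c "
from h import *
st()"
```

```text
t: 25.38
eef_pos: [0.579, -0.0459, 0.0638]
ee_rot: [-3.141, -0.002, -0.15]
force: [1.1, -2.9, 4.0]
width: 0.0005
gripper_force: 2.3
t 25.38 pos [ 0.579  -0.0459  0.0638] rot [-3.141e+00 -2.000e-03 -1.500e-01] F [ 1.13 -2.9   4.  ] M [-1.14 -0.21 -0.07] w 0.0005 g 2.26 q [ 0.26  0.36 -0.4   0.   -0.81  1.16]
```

```bash
python3 -m jog '[[[0,0,0.7,0,0,0,0],[0,0,1.4,0,0,0,0],[0,0,1.4,0,0,0,0],[0,0,1.4,0,0,0,0]]]'
python3 -c "
from h import *
st()"
```

```text
t: 25.88
eef_pos: [0.5791, -0.0459, 0.0632]
ee_rot: [-3.142, -0.002, -0.149]
force: [-3.3, -2.9, 14.5]
width: 0.0004
gripper_force: 7.0
t 25.88 pos [ 0.5791 -0.0459  0.0632] rot [-3.142e+00 -2.000e-03 -1.490e-01] F [-3.3  -2.88 14.48] M [-0.93  1.01 -0.02] w 0.0004 g 7.04 q [ 0.26  0.36 -0.4   0.   -0.81  1.16]
```

The button bottomed out: 14.5 N with hardly any more travel. I'll retract and do a final check.

```bash
python3 -m jog '[[[0,0,-10,0,0,0,0],[0,0,-40,0,0,0,0],[0,0,-80,0,0,0,0],[-30,0,-125,0,0,0,0],[-55,0,-135,0,0,0,0],[-55,0,-135,0,0,0,0],[-55,0,-135,0,0,0,0],[-55,0,-135,0,0,0,0]]]'
python3 - <<'E'
from h import *
s=st();cp=camera_params("wrist");im,D=grab_frame("wrist");P=cloud(cp,D);z=P[...,2]
im2,_=grab_frame("side");cv2.imwrite("pics/end.png",np.hstack([cv2.resize(im,(400,300)),cv2.resize(im2,(400,300))]))
for x in spot_in("start_top","wrist")[:1]: print("button",np.round(dep(cp,x["uv"],D),4))
m=(D>0)&(z>.128)&(z<.14)&(np.hypot(P[...,0]-.553,P[...,1]+.168)<.03);print("gauge top",m.sum(),np.round(P[m].mean(0),4))
E
```

```text
t: 26.88
eef_pos: [0.5241, -0.0376, 0.1957]
ee_rot: [3.141, 0.002, -0.15]
force: [0.1, 0.3, -0.2]
width: 0.0001
gripper_force: 0.0
t 26.88 pos [ 0.5241 -0.0376  0.1957] rot [ 3.141e+00  2.000e-03 -1.500e-01] F [ 0.1   0.3  -0.24] M [-0.01 -0.04  0.01] w 0.0001 g 0.0 q [ 0.3   0.14 -0.36 -0.   -1.08  1.12]
button [ 0.5827 -0.049   0.0691]
gauge top 1191 [ 0.5538 -0.1667  0.1327]
```

View pics/end.png

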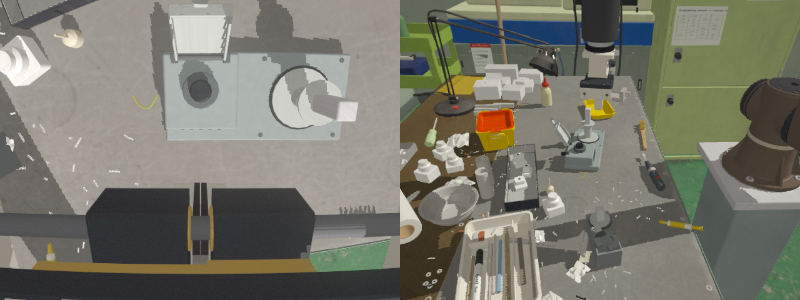

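The gauge stands on the plate at wrist pixel (320,100). The guard is open at (198,35), the button at (200,90) has sprung back to 0.069 m, and the stand is flat with the short gauge in it. The robot is touching nothing, so I'm handing in.

```bash
python3 -c "
from h import *
print(arm.job_done())"
```

```text
the job is handed in; nothing more can be done
None
```

The job is handed in at about 27 s, no verdict shown: the tall gauge came free at about 1.03 rad and stands within about 3 mm of the plate's centre, the guard is open, the button was pressed to its stop and has sprung back, and the stand looks flat with the short gauge in it (it began to tip very slightly, about 0.02 rad, on one trial pull).

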